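# Step a lamp board under the pointer

### The job

Slide the carrier of the x-y stage until the round copper pad of the lamp board lies centred under the tip of the fixed pointer, and let it stand still there for about two seconds. Then move on until the square pad is centred under the tip, and leave it at rest there, hands off. Do not shift or knock over the glue bottle or the solder reel standing nearby.

Things in the scene. Friction and masses are not known exactly. Their poses are not given: they have to be found in the camera images.
- stage: the fixed bed of a small x-y stage, a grey plate 275 x 130 x 12 mm on the desk, with a steel post near its far end carrying the pointer. Origin on the desk, straight below the pointer tip. Its x axis runs along the bed, away from the knob towards the post; its y axis across, z up. It stands at a different place and angle each time. Nothing on it is higher than 0.10 m above the desk.
- pointer_tip (a point): the lower end of the fixed pointer, a thin dark steel cone hanging from a level steel arm; 65 mm above the desk, 8 mm above the pads. The arm (10 mm thick, axis 86 mm above the desk) runs from the pointer to a post 117 mm behind it along the stage's +x; it cannot move
- knob_grip (a point): the point to grip on the carrier's black upright knob: a plain cylinder 22 mm across, rising from 57 to 99 mm above the desk on a front tab (tab top at 52 mm, foot of the knob 26 mm across up to 57 mm). This point lies on the knob's axis, 80 mm above the desk, 108 mm from the board's centre towards the stage's -x. The knob is fixed to the carrier and does not turn; whatever moves the knob level moves the whole carrier and board equally, without turning
- round_pad (a point): centre of the top of the round copper pad, 16 mm across, on the white round lamp board (90 mm across, top 56 mm above the desk, clamped tight on the carrier, at a different angle each time). 30 mm from the board's centre
- square_pad (a point): centre of the top of the square copper pad, 15 x 15 mm, on the same board, 30 mm from its centre, a third of a turn anticlockwise (from above) from the round pad. The third pad, a narrow bar 6 x 24 mm, is not used
- saddle (a joint): position in m of the saddle, the lower slide, along the stage's +x; travel -0.058 to 0.038; at saddle 0 and carrier 0 the board's centre lies under the pointer tip. It starts drawn out towards the knob's side, -0.056 to -0.044. Needs about 3 N to move and stays where it is left
- carrier (a joint): position in m of the carrier, the upper slide, along the stage's +y; travel -0.05 to 0.05. Needs about 3 N to move and stays where it is left
- glue_bottle: white glue bottle with orange cap, 47 mm across, 148 mm high, standing loose on the desk to the right of the stage; origin at the centre of its underside
- solder_reel: reel of solder on its flange, 60 mm across, 35 mm high, loose, on the brown board (12 mm thick) to the left of the stage; origin at the centre of its underside

How it is judged:
On the way:
1. the round pad stands still under the pointer tip, within 6 mm, for a second (horizontal distance between round_pad and pointer_tip below 0.006 m and velocity of joint saddle between -0.01 and 0.01 m/s and velocity of joint carrier between -0.01 and 0.01 m/s), for 1 s.
At the end, for the whole second after the job is handed in: The centre of the square pad lies within 6 mm (level distance) of the pointer tip and both slides are at rest (under 10 mm/s) (horizontal distance between square_pad and pointer_tip below 0.006 m and velocity of joint saddle between -0.01 and 0.01 m/s and velocity of joint carrier between -0.01 and 0.01 m/s); the robot touches nothing.
It fails at once if the glue bottle is shifted by more than 30 mm or tipped over (distance of glue_bottle from where it was at the start of the episode above 0.03 m or angle between glue_bottle's own z axis and vertical above 0.4 rad).
It fails at once if the solder reel is shifted by more than 30 mm or tipped over (distance of solder_reel from where it was at the start of the episode above 0.03 m or angle between solder_reel's own z axis and vertical above 0.4 rad).
It also fails if it takes over 48 s, if anything falls off the work surface, if the arm or the gripper's body presses on something with over 40 N, if the wrist force passes 120 N, or if a joint passes its speed limit or range.

### The arm

A 6-joint arm with a two-finger parallel gripper is mounted at the origin on a cart in front of the work surface, level with it; the furniture and walls round the work are solid. World frame = base frame: x ahead of the robot, y to its left, z up, the work surface at z = 0. Lengths are in m, angles in rad, forces in N, time in s.
With the tool pointing down it reaches from about 0.25 to 0.725 m from the base axis. Payload 4 kg.
Tool frame: the origin (TCP) lies at the very end of the fingers, on their centre line; the grasp point (between the pads) lies 19 mm behind it (arm.grasp_offset is the distance from the TCP to the grasp point, in m); z points along the fingers, y is the direction in which the jaws open and shut (so a half turn about z gives the same grasp; the last joint's range is limited). The gripper opens to 85 mm and grips with 20 to 120 N. Pads are 22 mm wide; open, the fingers measure 114 mm over their backs; the gripper's body (76 mm by 85 mm) begins 54 mm behind the grasp point. The pads swing forward as they close: fully open they stand 13 mm farther back than shut.
Start: joints at [-1.191, 0.241, 0.005, 1.335, 0, 1.571], TCP at [0.185, -0.464, 0.231] pointing down, gripper open.
Joint ranges: [-2.72, 2.72], [-1.05, 1.87], [-1.09, 1.28], [-1.99, 2.15], [-1.42, 1.44], [-3.14, 3.14]. Speed limits (rad/s): [2.79, 2.79, 3.14, 3.14, 3.14, 3.14].

### API

Orientations are given as a unit quaternion [w, x, y, z].
In Python, from rig import arm, cams, order gives the robot as it stands. The module is installed in compiled form; this text tells all that it offers.
- The arm moves only by the tool servo_tool, never from a script. Its argument "targets" is a list of rows, each a list of 7 numbers: the shift along the tool's x, y, z in cm, then the turn, a rotation vector about the tool's x, y, z in rad, then the gripper command: -1 is fully open, 1 is shut, values between are in proportion. In form: [[dx, dy, dz, wx, wy, wz, gripper], ...]. A call has 1 to 5 rows; each row is the pose to reach, as a shift and turn from the pose commanded when the call began, along the tool's axes at that moment; what a row does not reach only later rows make up. A row lasts 1/12 s, in which the tool goes at most 41.7 mm and 7.16 degrees, less where a joint would pass 70% of its speed; a pose out of reach is approached as far as the arm can. A call with a gripper value outside its range is refused whole. The fingers move at their own pace and stop on an object; "force" is the grip in N (left out, the last holds). Time passes only in rows, so rows that repeat a pose let the fingers close. It gives the time, the measured TCP pose, the force and the opening at its end, in the units of the state.
- arm.observe(): the state, without advancing time (a new reading comes with each control period).
- cams.capture(name): name is "scene" or "top" or "wrist"; returns a dict with "frame" (400x640x3 uint8, blue, green, red), "depth" (400x640 float32, m along the optical axis (not along the pixel's ray), 0 where there is no reading), "intrinsics" (3x3 intrinsics, pixels), "R" (3x3) and "t" (3): a world point X has camera coordinates R X + t; the wrist camera has in their place "hand_eye" (4x4, takes a point from camera to tool coordinates, whose origin is the TCP and whose axes are the flange's). Camera axes: x right, y down, z forward; pixel columns grow to the right and rows downward; lengths in m; the calibration is good to about 2 mm. A picture is of the moment at which its call begins: read the wrist's pose just before it.
- order.job_done(): hands the job in, once; it reports no verdict.
The state is a dict: "t": time; "q": joint angles; "joint_vel": joint speeds; "tau": joint torques, N m; "position": TCP position; "tool_rot": TCP orientation; "force": force on the tool from outside, world axes, zero at the start; "torque": the same for the moment, N m; "grip_width": opening from 0.0 (shut) to 1.0 (fully open).
Only numpy, scipy, OpenCV 4.12 (cv2) and the standard library are available. Lean on these libraries where they do the work, as an engineer would, in place of code of your own. Each camera call takes 0.05 s, during which the arm holds its last target.

## Working session

There is one attempt and no reset: what is moved stays moved. The work goes in short steps, Python scripts to look and compute and a tool call to move; the robot and the scene stay as the last step left them, time stands still between calls to the robot, and variables do not carry over. Pictures are saved under pics/ and viewed, and the job is handed in when it is done.

Besides the shell and the picture viewer there is one more tool, called after "Request:" as name(argument=value, ...), one argument or row to a line, values as JSON. servo_tool: Moves the arm, as the interface text tells. Its arguments: {"type":"object","properties":{"targets":{"type":"array"},"force":{"type":"number"}},"required":["targets"]}

```bash
mkdir -p pics; python3 - <<'E'
from rig import arm,cams
import cv2,numpy as np,pickle
s=arm.observe();print({k:np.round(v,4) for k,v in s.items()})
for n in["scene","top"]:
    c=cams.capture(n);pickle.dump(c,open(n+'.pkl','wb'));cv2.imwrite(f'pics/{n}0.png',c['frame']);print(n,c['R'],c['t'],c['intrinsics'])
E
```

```text
{'t': np.float64(0.0), 'q': array([-1.191 ,  0.2414,  0.0037,  1.3352,  0.    ,  1.5708]), 'joint_vel': array([0.0006, 0.0008, 0.0003, 0.0001, 0.0003, 0.0007]), 'tau': array([ 7.00000e-04, -3.72313e+01,  2.52410e+01,  1.69000e-02,
       -1.00000e-04,  0.00000e+00]), 'position': array([ 0.1851, -0.4638,  0.2304]), 'tool_rot': array([-1.000e-03,  9.820e-01,  1.887e-01, -2.000e-04]), 'force': array([ 0.1624, -0.6416,  0.1916]), 'torque': array([ 0.0042,  0.0151, -0.0475]), 'grip_width': np.float64(1.001)}
scene [[ 0.56010328 -0.8282649  -0.01617293]
 [-0.38714872 -0.24444493 -0.88902337]
 [ 0.73239346  0.50420623 -0.4575761 ]] [-0.52972215  0.2017194   1.19622724] [[494.12440903   0.         323.26853539]
 [  0.         494.12440903 202.7739164 ]
 [  0.           0.           1.        ]]
top [[ 2.47521736e-02 -9.99689623e-01  2.82613162e-03]
 [-9.88350172e-01 -2.48958774e-02 -1.50147035e-01]
 [ 1.50170792e-01  9.23257809e-04 -9.88659638e-01]] [-0.28420203  0.53799811  1.28908019] [[505.3160528    0.         317.34712577]
 [  0.         505.3160528  192.62648118]
 [  0.           0.           1.        ]]
```

View pics/scene0.png

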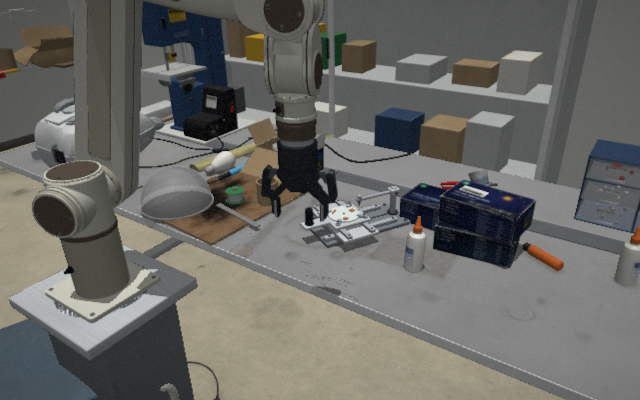

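View pics/top0.png

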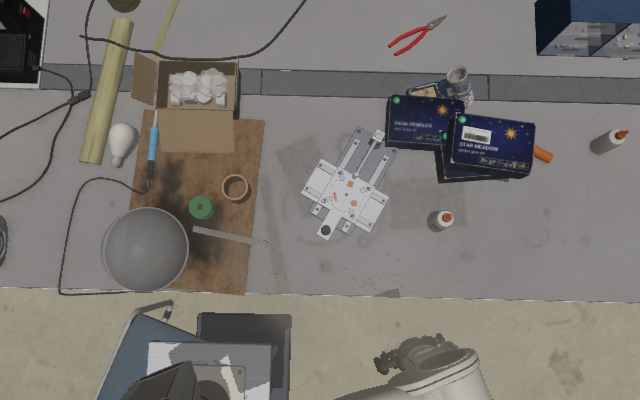

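The top view shows the stage at about (350,180), with the knob near (326,231), the post near (379,136), the bottle at (444,219) and the green reel at (201,207). I'll enlarge it.

```bash
python3 - <<'E'
import cv2,pickle
f=pickle.load(open('top.pkl','rb'))['frame']
cv2.imwrite('pics/top0z.png',cv2.resize(f[115:250,290:410],None,fx=4.4,fy=4.4,interpolation=cv2.INTER_CUBIC))
f=pickle.load(open('scene.pkl','rb'))['frame']
cv2.imwrite('pics/scene0z.png',cv2.resize(f[170:260,290:420],None,fx=6,fy=6,interpolation=cv2.INTER_CUBIC))
E
```

```text
(no output)
```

View pics/top0z.png

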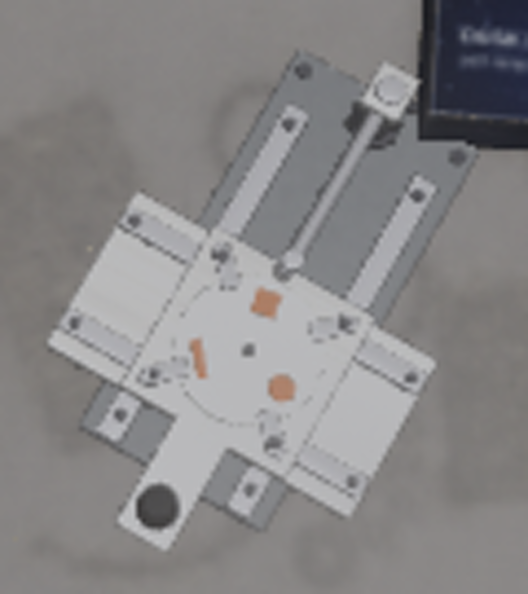

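View pics/scene0z.png

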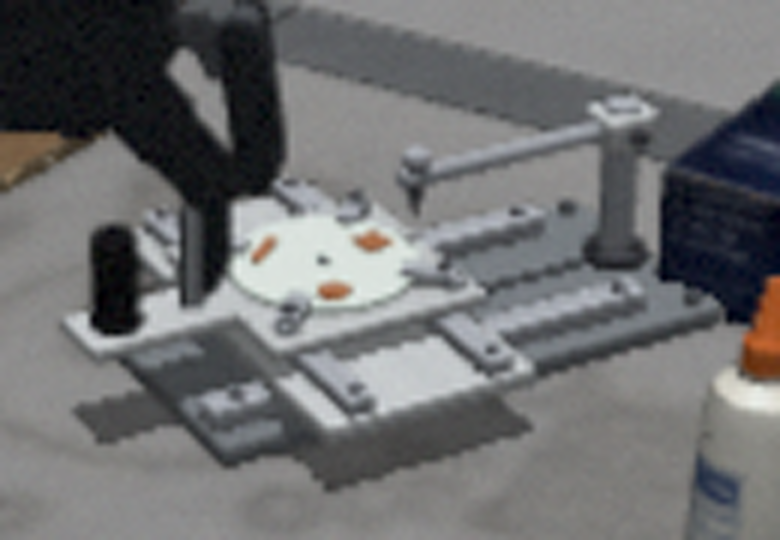

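```bash
cat > h.py <<'E'
import cv2,numpy as np
def ray(c,u,v,z):
    K=c['intrinsics'];d=c['R'].T@np.linalg.solve(K,[u,v,1]);o=-c['R'].T@c['t']
    return o+d*(z-o[2])/d[2]
def copper(c,box):
    x0,y0,x1,y1=box
    h=cv2.cvtColor(c['frame'],cv2.COLOR_BGR2HSV)[y0:y1,x0:x1]
    m=((h[...,0]<15)&(h[...,1]>70)&(h[...,2]>90)).astype(np.uint8)
    n,l,st,_=cv2.connectedComponentsWithStats(m)
    out=[]
    for i in range(1,n):
        if st[i,4]<8: continue
        ys,xs=np.where(l==i);w=h[ys,xs,1].astype(float)-40
        out.append((x0+(xs*w).sum()/w.sum(),y0+(ys*w).sum()/w.sum(),st[i,4]))
    return out
E
python3 - <<'E'
from h import *
import pickle
T=pickle.load(open('top.pkl','rb'));S=pickle.load(open('scene.pkl','rb'))
for n,c,b in(('top',T,(320,170,370,215)),('scene',S,(325,200,365,225))):
    for u,v,a in copper(c,b): print(n,round(u,1),round(v,1),a,ray(c,u,v,.057).round(4))
z=lambda x,y:(290+(x+.5)/4.4-.5,115+(y+.5)/4.4-.5)
s=lambda x,y:(290+(x+.5)/6-.5,170+(y+.5)/6-.5)
print('center',ray(T,*z(249,350),.056),ray(S,*s(323,260),.056))
k=ray(T,*z(158,506),.099);print('knob top',k, ray(S,*s(113,233),.099))
print('tip top',ray(T,*z(284,272),.065),'scene',ray(S,*s(416,213),.065))
a=ray(T,*z(376,122),.086);b=ray(T,*z(299,250),.086);print('arm',a,b,np.degrees(np.arctan2(*(a-b)[1::-1])))
# bed long edges
for p,q in((z(297,54),z(205,212)),(z(472,150),z(372,325))):
    p=ray(T,*p,.012);q=ray(T,*q,.012);print('edge',np.degrees(np.arctan2(*(p-q)[1::-1])))
cc=ray(T,*z(249,350),.056);print('knob->c',np.degrees(np.arctan2(*(cc-k)[1::-1])),np.linalg.norm((cc-k)[:2]))
print('bottle',ray(T,446,217,.148),'reel',ray(T,201,207,.047))
E
```

```text
top 349.8 183.5 26 [ 0.5686 -0.3546  0.057 ]
top 334.7 196.3 14 [ 0.5339 -0.3161  0.057 ]
top 353.5 202.9 24 [ 0.5178 -0.365   0.057 ]
scene 351.7 209.9 11 [ 0.5636 -0.3569  0.057 ]
scene 345.1 218.2 10 [ 0.5122 -0.3668  0.057 ]
center [ 0.54050978 -0.34584404  0.056     ] [ 0.53712616 -0.34583618  0.056     ]
knob top [ 0.44355778 -0.29338028  0.099     ] [ 0.44099571 -0.29518627  0.099     ]
tip top [ 0.58622509 -0.36523719  0.065     ] scene [ 0.58652556 -0.36709384  0.065     ]
arm [ 0.67313603 -0.41646589  0.086     ] [ 0.59552988 -0.37226267  0.086     ] -29.66514763501585
edge -28.52291846706044
edge -28.74523893618807
knob->c -28.419208344073592 0.11023672626982899
bottle [ 0.47725483 -0.58120647  0.148     ] reel [0.49848526 0.03162871 0.047     ]
```

Request:
servo_tool(
  targets=[
    [3.4,-0.7,0,0,0,0.11,-1],
    [6.8,-1.4,0,0,0,0.22,-1],
    [10.2,-2.1,0,0,0,0.33,-1],
    [13.6,-2.8,0,0,0,0.44,-1],
    [17,-3.5,0,0,0,0.55,-1],
  ],
  force=40,
)

```text
t: 0.52
position: [0.3311, -0.3676, 0.2309]
tool_rot: [-0.0, 0.996, -0.088, -0.0]
force: [0.2, -0.6, -0.1]
grip_width: 0.998
```

```bash
cat >> h.py <<'E'
from scipy.spatial.transform import Rotation as Ro
YAW=np.radians(-28.6)
def pose(s):
    q=s['tool_rot'];return Ro.from_quat([q[1],q[2],q[3],q[0]]),np.array(s['position'])
def go(s,target,yaw=YAW):
    R,p=pose(s)
    ex=[np.cos(yaw),np.sin(yaw),0];ey=[np.sin(yaw),-np.cos(yaw),0]
    G=Ro.from_matrix(np.array([ex,ey,[0,0,-1]]).T)
    print('t',s['t'],'p',p.round(4),'shift cm',(R.inv().apply(np.array(target)-p)*100).round(2),'rot',(R.inv()*G).as_rotvec().round(4),'F',np.round(s['force'],2),'w',round(float(s['grip_width']),3))
E
python3 -c "
from h import *
from rig import arm
go(arm.observe(),[.442,-.294,.20])"
```

```text
t 0.5167 p [ 0.3311 -0.3676  0.2309] shift cm [ 9.63 -9.19  3.09] rot [-0.0004  0.0008  0.3229] F [ 0.17 -0.6  -0.1 ] w 0.998
```

Request:
servo_tool(
  targets=[
    [2.4,-2.3,0.8,0,0,0.08,-1],
    [4.8,-4.6,1.6,0,0,0.16,-1],
    [7.2,-6.9,2.4,0,0,0.24,-1],
    [9.6,-9.2,3.1,0,0,0.323,-1],
    [9.6,-9.2,3.1,0,0,0.323,-1],
  ],
)

```text
t: 0.93
position: [0.4438, -0.2906, 0.198]
tool_rot: [-0.001, 0.97, -0.242, -0.001]
force: [0.2, -0.6, -0.1]
grip_width: 1.002
```

```bash
python3 -c "
from h import *
from rig import arm,cams
import pickle
s=arm.observe();go(s,[.442,-.294,.064])
c=cams.capture('wrist');pickle.dump((s,c),open('w.pkl','wb'));cv2.imwrite('pics/w1.png',c['frame'])
c=cams.capture('top');cv2.imwrite('pics/t1.png',cv2.resize(c['frame'][100:270,270:430],None,fx=4,fy=3.5))"
```

```text
t 0.9333 p [ 0.4438 -0.2906  0.198 ] shift cm [ 0.03  0.42 13.4 ] rot [-0.0025  0.0021  0.0099] F [ 0.24 -0.63 -0.11] w 1.002
```

View pics/w1.png

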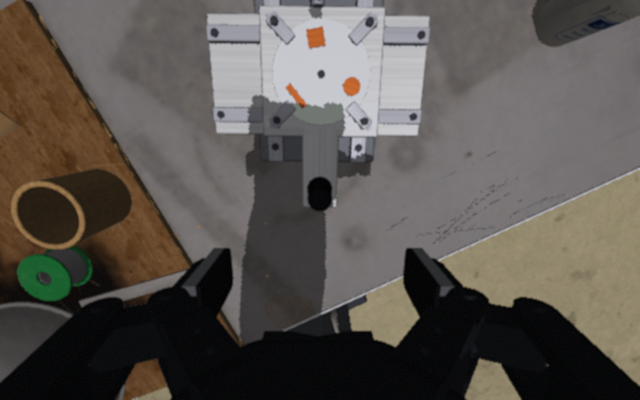

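View pics/t1.png

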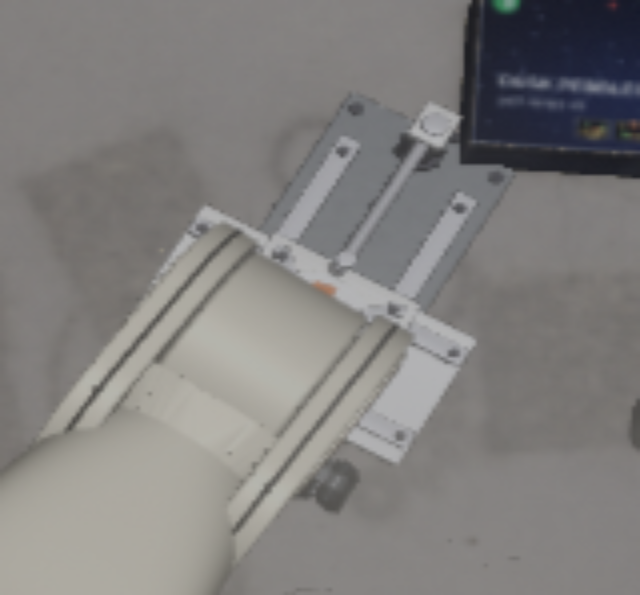

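Wrist view: knob at (320,193), board centre hole at (321,74), square pad at (316,38) and round pad at (352,86). I'll turn these into positions.

```bash
cat >> h.py <<'E'
def wray(s,c,u,v,z):
    R,p=pose(s);H=c['hand_eye'];d=R.apply(H[:3,:3]@np.linalg.solve(c['intrinsics'],[u,v,1]));o=p+R.apply(H[:3,3])
    return o+d*(z-o[2])/d[2]
E
python3 -c "
from h import *
import pickle
s,c=pickle.load(open('w.pkl','rb'))
for u,v,a in copper(c,(270,10,380,120)): print(round(u,1),round(v,1),a,wray(s,c,u,v,.057).round(4))
print('c',wray(s,c,321,74,.056).round(4))
g=cv2.cvtColor(c['frame'],6)[165:220,295:345];m=(g<25).astype(np.uint8);n,l,st,ce=cv2.connectedComponentsWithStats(m);print(st,ce)
np.set_printoptions(linewidth=250)
print(g[8:48:2,2:48:2])
for v in (178,188,198): print(wray(s,c,319.5,v,.099).round(4),wray(s,c,319.5,v,.057).round(4))
"
```

```text
315.5 37.1 313 [ 0.569  -0.3551  0.057 ]
351.3 86.0 248 [ 0.5179 -0.3653  0.057 ]
295.7 95.6 173 [ 0.5347 -0.316   0.057 ]
c [ 0.5402 -0.3454  0.056 ]
[[   0    0   50   55 2122]
 [  13   13   23   33  628]] [[24.5527804  26.53204524]
 [24.32165605 28.58121019]]
[[ 59  59  61  86 100  99  98  99  96 100  97  91  99  96  95  97  98  97  94  92  62  58  59]
 [ 59  59  61  87  99  97  98  99  95  98  96  88  92  95  97  98  97  95  94  91  64  57  58]
 [ 59  61  61  87 100  99 100  99  83  61  44  30  38  55  75  93  97  95  94  91  78  67  76]
 [ 59  60  61  86 100  99  98  75  30   7   5   4   0   7  15  59  91  96  94  92  97 107 109]
 [ 60  60  61  85  99  99  65  17   4   1   3   7   3   5   2  12  51  91  94  88  94 111 110]
 [ 59  59  59  88  98  94  36   4   3   1   3   4   2   3   3   5  18  80  94  88  93 111 109]
 [ 60  60  59  85  99  71  14   5   3   5   5   5   7   4   4   5   3  56  92  89 100 110 108]
 [ 61  58  60  87  99  52   2   2   4   2   7   5   4   1   6   1   1  37  89  88 103 108 107]
 [ 60  59  61  86  99  55   2   2   3   7  10   4   4   4   6   2   1  38  92
[... 519 characters left out ...]
 13   6   4   5   8   7   7   6   4   7   0  51 166 171 104 106 110]
 [ 60  59  61  83  98  87  25   7   7   6   7   5   6   8  10   7   9  59 141 164 105 108 113]
 [ 62  61  61  79  91  91  62  10   7  11   7  11   6   8   6   6  34  79 156 160 110 111 114]
 [ 59  58  58  60  61  63  59  27   6   5   8   6   6   4   6  32  81  94 112 122 115 114 115]
 [ 59  59  58  55  55  55  52  48  33  16  11  10  12  14  44  92 109 114 117 115 115 115 115]
 [ 59  58  55  52  51  54  51  52  51  46  39  39  42  59  98 110 111 113 115 117 116 116 115]]
[ 0.4626 -0.3027  0.099 ] [ 0.4556 -0.2992  0.057 ]
[ 0.4549 -0.2986  0.099 ] [ 0.4466 -0.2944  0.057 ]
[ 0.447  -0.2944  0.099 ] [ 0.4373 -0.2895  0.057 ]
```

```bash
python3 -c "
from h import *
from rig import arm
go(arm.observe(),[.4447,-.2936,.064])"
```

```text
t 1.0333 p [ 0.4408 -0.2932  0.1992] shift cm [ 0.4  -0.15 13.52] rot [0.0001 0.0025 0.0096] F [-0.17  0.25 -0.38] w 1.0
```

Request:
servo_tool(
  targets=[
    [0.3,-0.1,2.5,0,0,0.01,-1],
    [0.4,-0.1,5.0,0,0,0.01,-1],
    [0.4,-0.1,7.5,0,0,0.01,-1],
    [0.4,-0.1,9.0,0,0,0.01,-1],
    [0.4,-0.1,9.0,0,0,0.01,-1],
  ],
)

```text
t: 1.45
position: [0.4409, -0.2947, 0.1068]
tool_rot: [-0.001, 0.968, -0.25, -0.004]
force: [0.4, 1.0, -0.4]
grip_width: 1.008
```

```bash
python3 -c "
from h import *
from rig import arm,cams
s=arm.observe();go(s,[.4447,-.2936,.064])
c=cams.capture('wrist');cv2.imwrite('pics/w2.png',c['frame'])"
```

```text
t 1.45 p [ 0.4409 -0.2947  0.1068] shift cm [ 0.31 -0.28  4.28] rot [-0.0003  0.0077 -0.0054] F [ 0.39  0.96 -0.43] w 1.008
```

View pics/w2.png

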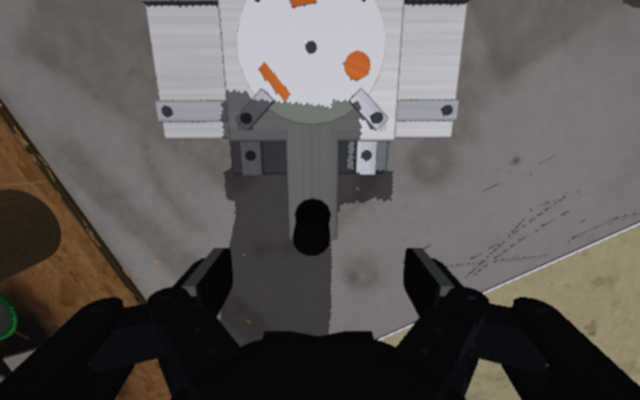

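The knob (312,225) sits nearly midway between the fingers (mid 317). I'll go down the rest of the way.

Request:
servo_tool(
  targets=[
    [0.2,-0.2,1.5,0,0,0,-1],
    [0.3,-0.25,3.0,0,0,0,-1],
    [0.3,-0.25,4.2,0,0,0,-1],
    [0.3,-0.25,4.2,0,0,0,-1],
  ],
)

```text
t: 1.83
position: [0.4472, -0.2949, 0.0678]
tool_rot: [-0.0, 0.968, -0.249, -0.001]
force: [-0.6, 0.2, -0.1]
grip_width: 1.001
```

```bash
python3 -c "
from h import *
from rig import arm,cams
s=arm.observe();go(s,[.4447,-.2936,.064])
c=cams.capture('wrist');cv2.imwrite('pics/w3.png',c['frame']);go(arm.observe(),[.4447,-.2936,.064])"
```

```text
t 1.8333 p [ 0.4472 -0.2949  0.0678] shift cm [-0.29  0.01  0.38] rot [ 0.      0.0018 -0.0048] F [-0.62  0.22 -0.08] w 1.001
t 1.8833 p [ 0.4478 -0.2952  0.0689] shift cm [-0.35  0.01  0.49] rot [ 0.0001  0.0004 -0.0048] F [0.33 0.55 1.17] w 1.0
```

View pics/w3.png

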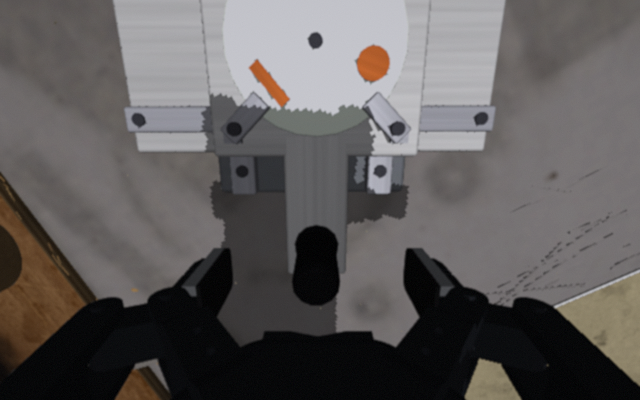

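Fingers are centred about the knob (316 vs 317). I'll make a small correction and close.

Request:
servo_tool(
  targets=[
    [-0.3,0,0.3,0,0,0,-1],
    [-0.3,0,0.3,0,0,0,0.2],
    [-0.3,0,0.3,0,0,0,1],
    [-0.3,0,0.3,0,0,0,1],
    [-0.3,0,0.3,0,0,0,1],
  ],
  force=40,
)

```text
t: 2.3
position: [0.4461, -0.2935, 0.066]
tool_rot: [0.0, 0.969, -0.249, 0.001]
force: [-0.3, -1.0, -0.7]
grip_width: 0.455
```

Request:
servo_tool(
  targets=[
    [0,0,0,0,0,0,1],
    [0,0,0,0,0,0,1],
    [0,0,0,0,0,0,1],
    [0,0,0,0,0,0,1],
  ],
)

```text
t: 2.63
position: [0.4459, -0.2933, 0.0658]
tool_rot: [0.0, 0.969, -0.249, 0.0]
force: [-1.5, 0.5, 5.1]
grip_width: 0.24
```

```bash
python3 -c "
from h import *
from rig import arm,cams
import pickle
s=arm.observe();go(s,[.4447,-.2936,.064])
c=cams.capture('wrist');cv2.imwrite('pics/w4.png',c['frame']);pickle.dump((s,c),open('w4.pkl','wb'))
for u,v,a in copper(c,(200,0,420,120)): print(round(u,1),round(v,1),a,wray(s,c,u,v,.057).round(4))
"
```

```text
t 2.6333 p [ 0.4459 -0.2933  0.0658] shift cm [-0.09  0.09  0.18] rot [-0.0001 -0.0006 -0.0039] F [-1.54  0.52  5.08] w 0.24
375.8 57.8 958 [ 0.518  -0.3653  0.057 ]
269.9 78.1 654 [ 0.5347 -0.3159  0.057 ]
```

View pics/w4.png

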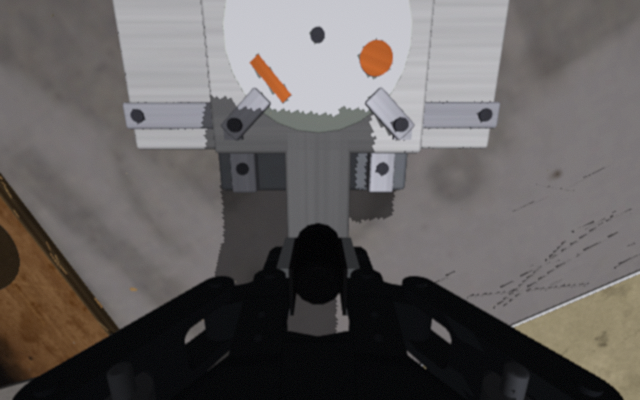

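Knob gripped (opening 0.24, about 21 mm). Round-pad move: 6.0 cm along tool x and -3.2 cm along tool y.

Request:
servo_tool(
  targets=[
    [0.6,-0.3,0,0,0,0,1],
    [1.3,-0.7,0,0,0,0,1],
    [2.0,-1.1,0,0,0,0,1],
    [2.7,-1.5,0,0,0,0,1],
    [3.4,-1.8,0,0,0,0,1],
  ],
)

```text
t: 3.1
position: [0.4834, -0.2945, 0.0658]
tool_rot: [0.001, 0.968, -0.249, -0.001]
force: [-4.4, -1.0, 6.5]
grip_width: 0.242
```

Request:
servo_tool(
  targets=[
    [0.7,-0.4,0,0,0,0,1],
    [1.4,-0.8,0,0,0,0,1],
    [2.1,-1.2,0,0,0,0,1],
    [2.6,-1.4,0,0,0,0,1],
    [2.6,-1.4,0,0,0,0,1],
  ],
)

```text
t: 3.52
position: [0.5146, -0.295, 0.0658]
tool_rot: [0.001, 0.969, -0.249, 0.001]
force: [-0.0, -1.2, 4.5]
grip_width: 0.243
```

```bash
python3 -c "
from h import *
from rig import arm,cams
import pickle
s=arm.observe();go(s,[.4459+.0684,-.2933-.0007,.0658])
c=cams.capture('wrist');cv2.imwrite('pics/w5.png',c['frame']);pickle.dump((s,c),open('w5.pkl','wb'))
for u,v,a in copper(c,(200,0,420,120)): print(round(u,1),round(v,1),a,wray(s,c,u,v,.057).round(4))
for n,b in(('top',(300,140,400,215)),('scene',(325,180,385,225))):
  c=cams.capture(n);pickle.dump(c,open(n+'5.pkl','wb'))
  for u,v,a in copper(c,b): print(n,round(u,1),round(v,1),a,ray(c,u,v,.057).round(4))
  x,y=(310,130) if n=='top' else (310,165)
  cv2.imwrite(f'pics/{n}5.png',cv2.resize(c['frame'][y:y+90,x:x+110],None,fx=6,fy=6,interpolation=2))
go(arm.observe(),[.4459+.0684,-.2933-.0007,.0658])
"
```

```text
t 3.5167 p [ 0.5146 -0.295   0.0658] shift cm [-0.07 -0.08 -0.  ] rot [ 0.0013 -0.0016 -0.0041] F [-0.02 -1.21  4.5 ] w 0.243
371.8 60.9 617 [ 0.5863 -0.3649  0.057 ]
270.0 78.2 648 [ 0.6034 -0.3177  0.057 ]
top 351.5 156.8 16 [ 0.6401 -0.3581  0.057 ]
scene 363.9 200.6 12 [ 0.6321 -0.3573  0.057 ]
scene 358.6 208.6 8 [ 0.5808 -0.3695  0.057 ]
t 3.6667 p [ 0.5146 -0.295   0.0658] shift cm [-0.08 -0.08 -0.  ] rot [ 0.0006 -0.0026 -0.0043] F [ 2.52 -2.4   2.27] w 0.244
```

View pics/w5.png

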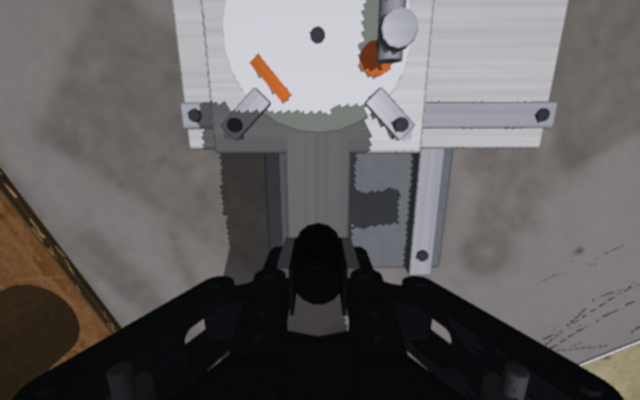

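View pics/top5.png

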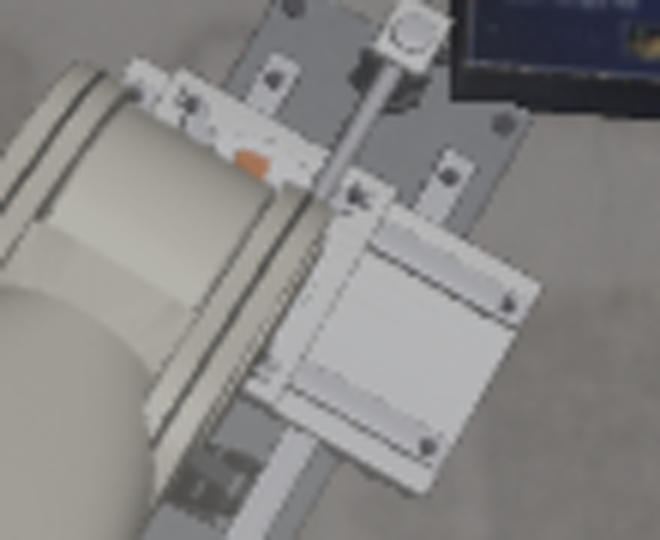

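View pics/scene5.png

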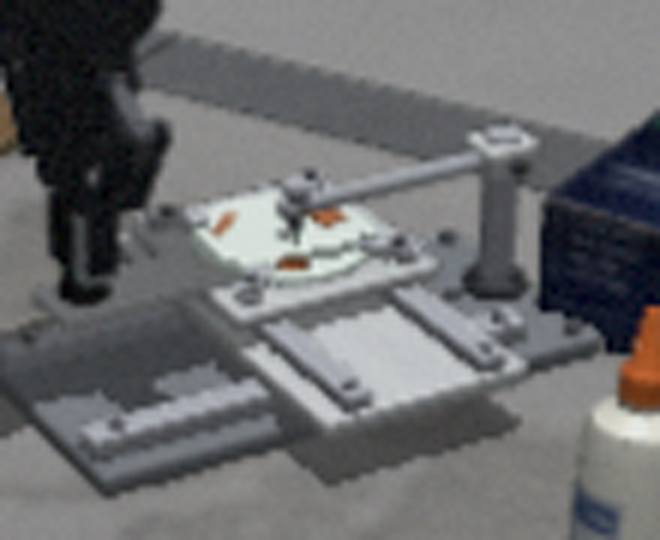

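```bash
python3 -c "
from h import *
import pickle
s,c=pickle.load(open('w5.pkl','rb'))
cv2.imwrite('pics/w5z.png',cv2.resize(c['frame'][0:95,320:440],None,fx=6,fy=6,interpolation=2))
print('cam',-np.array(pickle.load(open('top5.pkl','rb'))['R']).T@pickle.load(open('top.pkl','rb'))['t'])
R,p=pose(s);print(p+R.apply(c['hand_eye'][:3,3]))
T=pickle.load(open('top.pkl','rb'))
cv2.imwrite('pics/top0zz.png',cv2.resize(T['frame'][155:195,335:375],None,fx=14,fy=14,interpolation=0))
S=pickle.load(open('scene.pkl','rb'))
cv2.imwrite('pics/scene0zz.png',cv2.resize(S['frame'][185:225,335:375],None,fx=14,fy=14,interpolation=0))
"
```

```text
cam [ 0.34518295 -0.27191004  1.35604357]
[ 0.57303567 -0.32741324  0.20918965]
```

View pics/w5z.png

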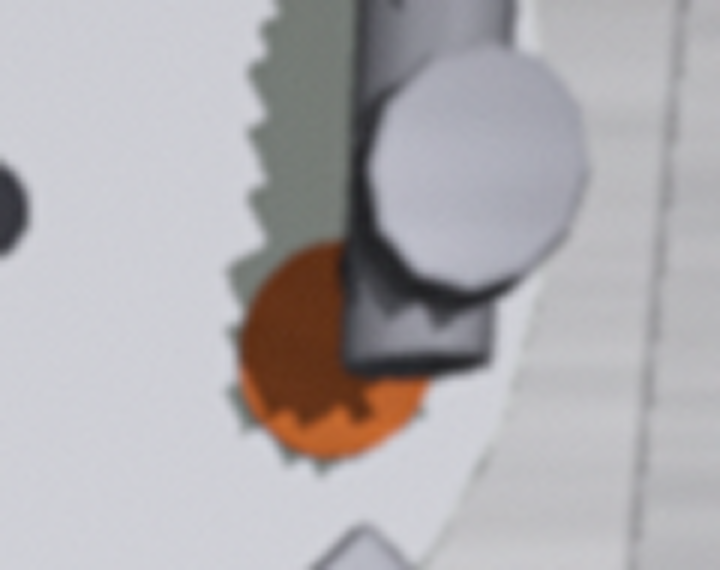

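View pics/top0zz.png

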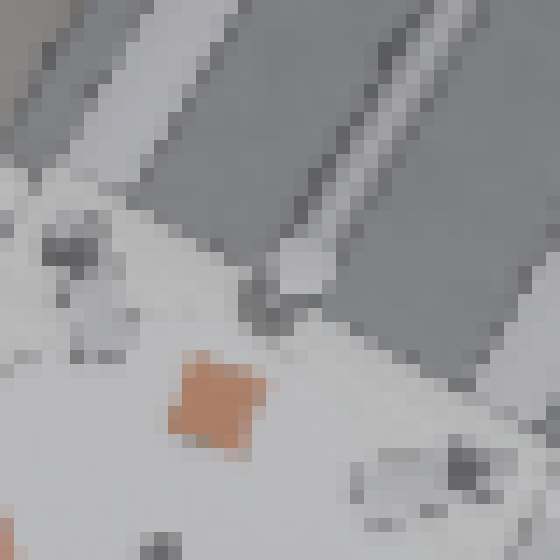

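View pics/scene0zz.png

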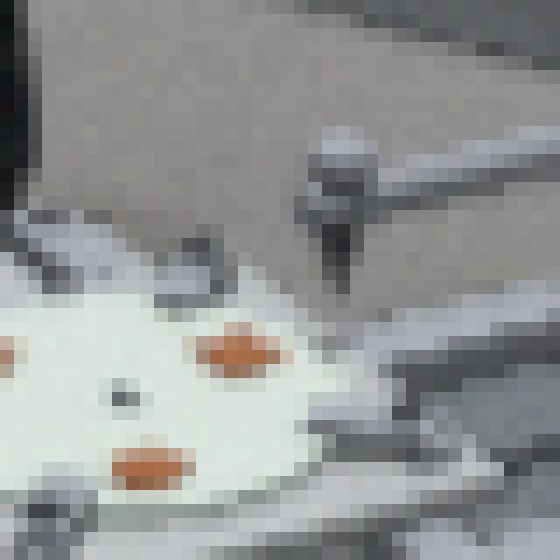

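The wrist view shows the pointer's head (cap centre about (399,27)) over the round pad, but the cone tip is hidden. I'll use depth on the cap to get the pointer axis.

```bash
python3 -c "
from h import *
import pickle
s,c=pickle.load(open('w5.pkl','rb'))
R,p=pose(s);H=c['hand_eye'];K=c['intrinsics']
def wp(u,v):
  d=np.median(c['depth'][v-2:v+3,u-2:u+3]);return p+R.apply(H[:3,:3]@(np.linalg.solve(K,[u,v,1])*d)+H[:3,3])
print('cap',wp(399,27).round(4),'board',wp(340,50).round(4),'pad',wp(370,68).round(4),'arm',wp(392,3).round(4))
# cap mask: depth-connected points near cap height
v,u=np.mgrid[0:95,320:440];D=c['depth'][0:95,320:440]
P=np.stack([u*D,v*D,D],-1).reshape(-1,3)@np.linalg.inv(K).T
P=R.apply(P@H[:3,:3].T+H[:3,3])+p
zc=wp(399,27)[2];m=(abs(P[:,2]-zc)<.0015)&(D.ravel()>0)
print('cap n',m.sum(),P[m].mean(0).round(4),np.ptp(P[m],0).round(4))
(cx,cy),r=cv2.minEnclosingCircle((P[m][:,:2]*1000).astype(np.float32));print('circ',cx,cy,r)
T=pickle.load(open('top.pkl','rb'));S=pickle.load(open('scene.pkl','rb'))
for n,C,(uu,vv) in(('top',T,(356,173.5)),('scene',S,(359,195))):
  d=C['depth'][int(vv),int(uu)];X=C['R'].T@(np.linalg.solve(C['intrinsics'],[uu,vv,1])*d-C['t']);print(n,X.round(4), 'on cap plane',ray(C,uu,vv,zc).round(4))
"
```

```text
cap [ 0.5876 -0.367   0.0997] board [ 0.598  -0.3536  0.0568] pad [ 0.5838 -0.3625  0.0579] arm [ 0.5968 -0.3709  0.0917]
cap n 1210 [ 0.5873 -0.3668  0.0997] [0.0127 0.0131 0.003 ]
circ 587.390380859375 -367.0304870605469 6.607816219329834
top [ 0.5871 -0.3672  0.1011] on cap plane [ 0.5874 -0.3673  0.0997]
scene [ 0.5872 -0.3664  0.0967] on cap plane [ 0.5818 -0.3695  0.0997]
```

The pointer axis is at about (0.5873, -0.367) in both the wrist and top views, and the round pad is at about (0.5867, -0.367), so it is centred within about 1 mm. Now I'll hold for 2 s.

Request:
servo_tool(
  targets=[
    [0,0,0,0,0,0,1],
    [0,0,0,0,0,0,1],
    [0,0,0,0,0,0,1],
    [0,0,0,0,0,0,1],
    [0,0,0,0,0,0,1],
  ],
)

```text
t: 4.08
position: [0.5139, -0.2946, 0.0657]
tool_rot: [0.0, 0.968, -0.249, 0.001]
force: [1.2, -3.9, 5.7]
grip_width: 0.247
```

Request:
servo_tool(
  targets=[
    [0,0,0,0,0,0,1],
    [0,0,0,0,0,0,1],
    [0,0,0,0,0,0,1],
    [0,0,0,0,0,0,1],
    [0,0,0,0,0,0,1],
  ],
)

```text
t: 4.5
position: [0.5139, -0.2946, 0.0657]
tool_rot: [0.0, 0.968, -0.249, 0.0]
force: [1.2, -3.5, 4.2]
grip_width: 0.245
```

Request:
servo_tool(
  targets=[
    [0,0,0,0,0,0,1],
    [0,0,0,0,0,0,1],
    [0,0,0,0,0,0,1],
    [0,0,0,0,0,0,1],
    [0,0,0,0,0,0,1],
  ],
)

```text
t: 4.92
position: [0.5139, -0.2946, 0.0657]
tool_rot: [0.0, 0.968, -0.249, 0.0]
force: [1.0, -3.5, 5.1]
grip_width: 0.246
```

Request:
servo_tool(
  targets=[
    [0,0,0,0,0,0,1],
    [0,0,0,0,0,0,1],
    [0,0,0,0,0,0,1],
    [0,0,0,0,0,0,1],
    [0,0,0,0,0,0,1],
  ],
)

```text
t: 5.33
position: [0.5139, -0.2946, 0.0657]
tool_rot: [0.0, 0.968, -0.249, 0.0]
force: [0.8, -2.4, 4.7]
grip_width: 0.247
```

Request:
servo_tool(
  targets=[
    [0,0,0,0,0,0,1],
    [0,0,0,0,0,0,1],
    [0,0,0,0,0,0,1],
    [0,0,0,0,0,0,1],
    [0,0,0,0,0,0,1],
  ],
)

```text
t: 5.75
position: [0.5139, -0.2946, 0.0657]
tool_rot: [0.0, 0.968, -0.249, 0.0]
force: [1.1, -3.7, 5.9]
grip_width: 0.241
```

```bash
python3 -c "
from h import *
from rig import arm
s=arm.observe();R,p=pose(s)
# square pad was (.5689,-.3551) when TCP at (.4459,-.2933)
sq=np.array([.5689,-.3551])+p[:2]-[.4459,-.2933];d=np.array([.5873,-.367])-sq;print(sq,d)
go(s,[*(p[:2]+d),p[2]])"
```

```text
[ 0.63690849 -0.35639817] [-0.04960849 -0.01060183]
t 5.75 p [ 0.5139 -0.2946  0.0657] shift cm [-3.83  3.32 -0.  ] rot [ 0.0005 -0.0011 -0.0043] F [ 1.06 -3.69  5.89] w 0.241
```

Request:
servo_tool(
  targets=[
    [-0.6,0.5,0,0,0,0,1],
    [-1.2,1.0,0,0,0,0,1],
    [-1.8,1.5,0,0,0,0,1],
    [-2.4,2.1,0,0,0,0,1],
    [-3.0,2.6,0,0,0,0,1],
  ],
)

```text
t: 6.17
position: [0.4757, -0.3016, 0.0657]
tool_rot: [-0.001, 0.969, -0.248, 0.001]
force: [4.5, 0.2, 5.7]
grip_width: 0.245
```

Request:
servo_tool(
  targets=[
    [-0.5,0.4,0,0,0,0,1],
    [-0.8,0.7,0,0,0,0,1],
    [-0.8,0.7,0,0,0,0,1],
    [-0.8,0.7,0,0,0,0,1],
    [-0.8,0.7,0,0,0,0,1],
  ],
)

```text
t: 6.58
position: [0.4639, -0.304, 0.0657]
tool_rot: [-0.001, 0.969, -0.249, -0.0]
force: [-0.0, -0.3, 8.1]
grip_width: 0.243
```

```bash
python3 -c "
from h import *
from rig import arm,cams
s=arm.observe();R,p=pose(s)
sq=np.array([.5689,-.3551])+p[:2]-[.4459,-.2933];d=np.array([.5873,-.367])-sq;print(sq,d)
go(s,[*(p[:2]+d),p[2]])
c=cams.capture('wrist');cv2.imwrite('pics/w6.png',c['frame'])
for u,v,a in copper(c,(200,0,420,120)): print(round(u,1),round(v,1),a,wray(s,c,u,v,.057).round(4))
"
```

```text
[ 0.58691446 -0.36583682] [ 0.00038554 -0.00116318]
t 6.5833 p [ 0.4639 -0.304   0.0657] shift cm [ 0.09  0.08 -0.  ] rot [-0.001   0.0009 -0.0038] F [-0.   -0.29  8.09] w 0.243
375.9 57.6 954 [ 0.536  -0.3761  0.057 ]
269.9 77.8 654 [ 0.5528 -0.3267  0.057 ]
```

View pics/w6.png

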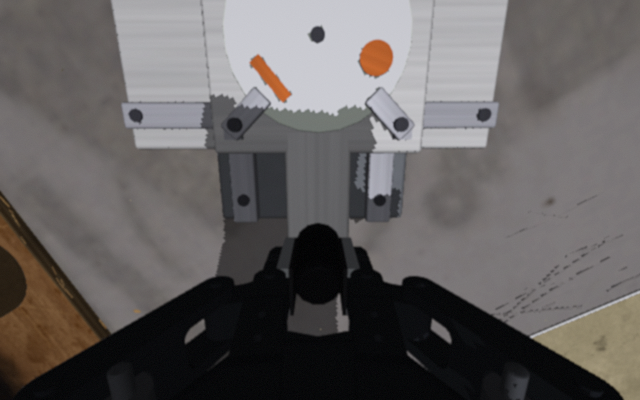

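The square pad is about 1.2 mm from the tip by calculation. The round pad has moved with it as expected. I'll release and lift.

Request:
servo_tool(
  targets=[
    [0,0,0,0,0,0,0.3],
    [0,0,0,0,0,0,0],
    [0,0,0,0,0,0,-0.5],
    [0,0,0,0,0,0,-1],
    [0,0,0,0,0,0,-1],
  ],
)

```text
t: 7.05
position: [0.4638, -0.3043, 0.0646]
tool_rot: [-0.0, 0.969, -0.249, -0.001]
force: [0.3, 0.4, 1.1]
grip_width: 0.896
```

Request:
servo_tool(
  targets=[
    [0,0,0,0,0,0,-1],
    [0,0,0,0,0,0,-1],
    [0,0,0,0,0,0,-1],
    [0,0,0,0,0,0,-1],
    [0,0,0,0,0,0,-1],
  ],
)

```text
t: 7.47
position: [0.4645, -0.3048, 0.0653]
tool_rot: [0.0, 0.969, -0.249, 0.0]
force: [-0.1, 0.8, -0.2]
grip_width: 1.002
```

Request:
servo_tool(
  targets=[
    [0,0,-2,0,0,0,-1],
    [0,0,-5,0,0,0,-1],
    [0,0,-8,0,0,0,-1],
    [0,0,-11,0,0,0,-1],
    [0,0,-13,0,0,0,-1],
  ],
)

```text
t: 7.88
position: [0.4653, -0.3053, 0.1986]
tool_rot: [0.001, 0.969, -0.249, 0.002]
force: [0.3, 0.1, 0.2]
grip_width: 1.0
```

Request:
servo_tool(
  targets=[
    [-3,0,-2,0,0,0,-1],
    [-6,0,-3,0,0,0,-1],
    [-9,0,-3,0,0,0,-1],
    [-9,0,-3,0,0,0,-1],
    [-9,0,-3,0,0,0,-1],
  ],
)

```text
t: 8.3
position: [0.3846, -0.2608, 0.2259]
tool_rot: [0.0, 0.968, -0.249, 0.0]
force: [-0.4, -0.4, 0.1]
grip_width: 1.0
```

```bash
cat > chk.py <<'E'
from h import *
from rig import arm,cams
import sys
tag=sys.argv[1]
s=arm.observe();print(s['position'],s['force'],s['joint_vel'].round(3) if hasattr(s['joint_vel'],'round') else s['joint_vel'],s['grip_width'])
c=cams.capture('wrist');cv2.imwrite(f'pics/w{tag}.png',c['frame'])
for u,v,a in copper(c,(200,0,460,200)): print(round(u,1),round(v,1),a,wray(s,c,u,v,.057).round(4))
for n,b in(('top',(300,140,400,215)),('scene',(325,180,385,225))):
  c=cams.capture(n)
  for u,v,a in copper(c,b): print(n,round(u,1),round(v,1),a,ray(c,u,v,.057).round(4))
  x,y=(300,130) if n=='top' else (310,165)
  cv2.imwrite(f'pics/{n}{tag}.png',cv2.resize(c['frame'][y:y+90,x:x+110],None,fx=6,fy=6,interpolation=2))
E
python3 chk.py 7
```

```text
[ 0.38456072 -0.26076393  0.22587326] [-0.40710513 -0.40387653  0.09387562] [ 0.003  0.043  0.056 -0.018  0.002 -0.   ] 0.9998869677289375
295.9 5.7 105 [ 0.5479 -0.3276  0.057 ]
top 353.5 178.1 9 [ 0.5834 -0.3642  0.057 ]
top 339.0 189.5 14 [ 0.5521 -0.3268  0.057 ]
top 357.8 196.1 22 [ 0.536  -0.3761  0.057 ]
scene 351.8 216.5 10 [ 0.5301 -0.3776  0.057 ]
```

View pics/w7.png

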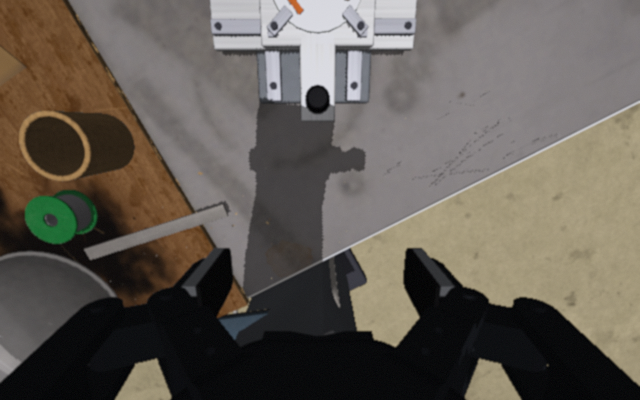

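View pics/top7.png

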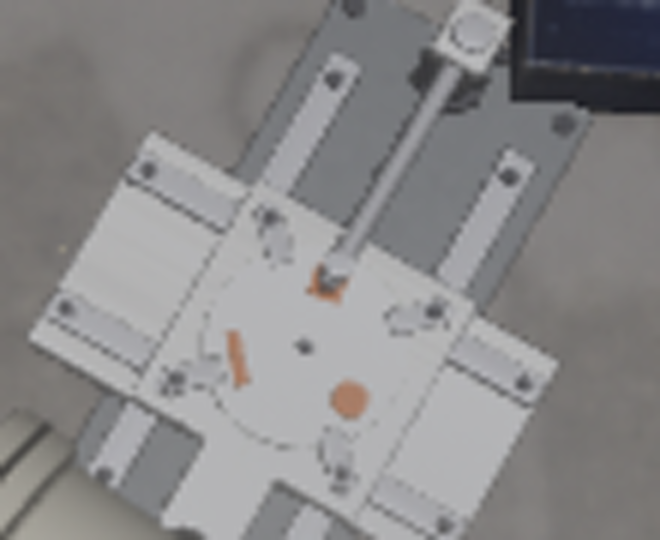

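View pics/scene7.png

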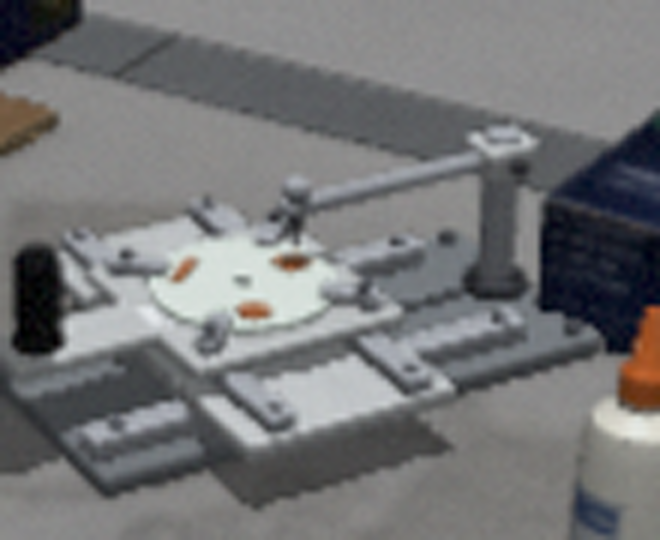

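After release the round pad is still at (0.536, -0.3761) in the top view. That puts the square pad at about (0.587, -0.366), 1.2 mm from the pointer axis. The gripper is clear, so I'll hand in.

Request:
servo_tool(
  targets=[
    [0,0,0,0,0,0,-1],
    [0,0,0,0,0,0,-1],
    [0,0,0,0,0,0,-1],
  ],
)

```text
t: 8.7
position: [0.3861, -0.2616, 0.2249]
tool_rot: [-0.0, 0.969, -0.249, -0.0]
force: [-0.3, 0.4, 0.1]
grip_width: 0.998
```

```bash
python3 -c "
from rig import order
print(order.job_done())"
```

```text
the job is handed in; nothing more can be done
None
```

I gripped the knob and slid the carrier until the round pad was under the pointer, then held it still for about 2 s. I then moved on to the square pad, let go, backed the arm clear and handed in at about 8.7 s.

- **Round pad:** it stood about 1 mm from the pointer axis while held.
- **Square pad:** after release it was about 1.2 mm from the axis. The pointer partly hid it, so I worked this out from the round pad in the top view.
- **Pointer tip:** the cone's end was hidden or unclear in the close views, so I took its position from the pointer's cap. There the wrist and top cameras agreed to within 1 mm.
- **Scene camera:** this view disagreed, reading about 3–6 mm lower in x than the other two, so I did not rely on it.
- **Bottle and reel:** the arm stayed well away from both, and they looked undisturbed in the pictures. I did not measure their positions again.

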